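# Restock the counter display from the delivery tray

## Task

Restock the counter display: move the three cartons and the tin from the cardboard delivery tray into the wooden display, each into the lane directly behind (on the robot's side of) the article of its own kind, so that the back row ends in the same order as the front row. Stand each one upright on the floor of its lane, lengthwise along it, and leave the front row standing where it is.

Things in the scene. Friction and masses are not known exactly. Their poses are not given: they have to be found in the camera images.
- tray: Fixed brown cardboard delivery tray, 138 x 287 x 27 mm. Origin: centre of its underside; x along the lanes, away from the robot; y left. Floor 3 mm above the origin; thin dividers (tops at 23 mm) make four lanes, centred at its y = -105, -35, 35, 105 mm; end walls 24, side walls 27 mm high. At the start each lane holds one new article at x = 0, in any order.
- display: Fixed wooden display, 296 x 301 x 28 mm. Origin: centre of its underside; x along the lanes to the customer's end (aluminium rail), away from the robot; y left. Floor 8 mm up; battens (tops at 26 mm) make four lanes 51 mm wide, centred at y = -105, -35, 35, 105 mm, clear for x = -140..140. Front row at x = 76 mm; the robot's half is empty: an article centred at x = -64 has room there.
- new_long: New article in the delivery tray, to be moved: longest and lowest carton, teal sides with a red and white top; 35 (its x) x 120 (its y) x 50 mm high. Origin: centre of its underside, z up; it stands with its length along the lane, y axis to the robot, 45 to 115 g; grip it across its thickness near the top.
- new_tall: New article in the delivery tray, to be moved: tall carton, cream sides and orange top, 15 mm taller than the longest one and slimmer; 30 (its x) x 110 (its y) x 65 mm high. Origin: centre of its underside, z up; it stands with its length along the lane, y axis to the robot, 45 to 115 g; grip it across its thickness near the top.
- new_short: New article in the delivery tray, to be moved: short carton, green sides, yellow oval on its top; 28 (its x) x 85 (its y) x 60 mm high. Origin: centre of its underside, z up; it stands with its length along the lane, y axis to the robot, 45 to 115 g; grip it across its thickness near the top.
- new_tin: New article in the delivery tray, to be moved: plain bare-metal slip-lid tin with rounded corners; its lid is the top 16 mm and measures 32 x 77 mm; 30 (its x) x 75 (its y) x 68 mm high. Origin: centre of its underside, z up; it stands with its length along the lane, y axis to the robot, 45 to 115 g; grip it across its thickness near the top.
- front_long: Front-row article already in the display, its twin in the tray is the same to look at; loose, stays where it is: longest and lowest carton, teal sides with a red and white top; 35 (its x) x 120 (its y) x 50 mm high. Origin: centre of its underside, z up; it stands with its length along the lane, y axis to the robot.
- front_tall: Front-row article already in the display, its twin in the tray is the same to look at; loose, stays where it is: tall carton, cream sides and orange top, 15 mm taller than the longest one and slimmer; 30 (its x) x 110 (its y) x 65 mm high. Origin: centre of its underside, z up; it stands with its length along the lane, y axis to the robot.
- front_short: Front-row article already in the display, its twin in the tray is the same to look at; loose, stays where it is: short carton, green sides, yellow oval on its top; 28 (its x) x 85 (its y) x 60 mm high. Origin: centre of its underside, z up; it stands with its length along the lane, y axis to the robot.
- front_tin: Front-row article already in the display, its twin in the tray is the same to look at; loose, stays where it is: plain bare-metal slip-lid tin with rounded corners; its lid is the top 16 mm and measures 32 x 77 mm; 30 (its x) x 75 (its y) x 68 mm high. Origin: centre of its underside, z up; it stands with its length along the lane, y axis to the robot.
There are look-alikes about, which are no part of the job. What is shaped like the front_tall but purple is not meant.

How it is judged:
At the end, for the whole second after the job is handed in: Each new article stands in its twin's lane on the robot's side of it: within 22 mm of it sideways, on the lane floor (5 mm), upright (0.1 rad), along the lane (0.2 rad), at rest. Each front-row article is within 15 mm of its start, upright (0.1 rad) and along the lane (0.2 rad) (x of new_long in the frame of front_long between -0.022 and 0.022 m and y of new_long in the frame of front_long above 0.065 m and x of each of new_long, new_tall, new_short, new_tin in the frame of display above -0.115 m and z of new_long in the frame of display between 0.004 and 0.013 m and angle between each of new_long, front_long, new_tall, front_tall, new_short, front_short, new_tin, front_tin's own z axis and vertical below 0.1 rad and angle between the y axis of each of new_long, front_long, new_tall, front_tall, new_short, front_short, new_tin, front_tin and the x axis of display, either way round below 0.2 rad and linear speed of each of new_long, new_tall, new_short, new_tin below 0.02 m/s and distance of each of front_long, front_tall, front_short, front_tin from where it was at the start of the episode below 0.015 m and x of new_tall in the frame of front_tall between -0.022 and 0.022 m and y of new_tall in the frame of front_tall above 0.065 m and z of new_tall in the frame of display between 0.004 and 0.013 m and x of new_short in the frame of front_short between -0.022 and 0.022 m and y of new_short in the frame of front_short above 0.065 m and z of new_short in the frame of display between 0.004 and 0.013 m and x of new_tin in the frame of front_tin between -0.022 and 0.022 m and y of new_tin in the frame of front_tin above 0.065 m and z of new_tin in the frame of display between 0.004 and 0.013 m); the robot touches nothing.
It fails at once if the longest carton of the front row was knocked over (angle between front_long's own z axis and vertical above 0.5 rad).
It fails at once if the tall carton of the front row was knocked over (angle between front_tall's own z axis and vertical above 0.5 rad).
It fails at once if the short carton of the front row was knocked over (angle between front_short's own z axis and vertical above 0.5 rad).
It fails at once if the tin of the front row was knocked over (angle between front_tin's own z axis and vertical above 0.5 rad).
It also fails if it takes over 99 s, if anything falls off the work surface, if the arm or the gripper's body presses on something with over 40 N, if the wrist force passes 120 N, or if a joint passes its speed limit or range.

## Robot

A 6-joint arm with a two-finger parallel gripper is mounted at the origin on the work surface; the furniture and walls round the work are solid. World frame = base frame: x ahead of the robot, y to its left, z up, the work surface at z = 0. Lengths are in m, angles in rad, forces in N, time in s.
With the tool pointing down it reaches from about 0.35 to 0.775 m from the base axis. Payload 5.5 kg.
Tool frame: the origin (TCP) lies at the very end of the fingers, on their centre line; the grasp point (between the pads) lies 19 mm behind it; z points along the fingers, y is the direction in which the jaws open and shut (so a half turn about z gives the same grasp; the last joint's range is limited). The gripper opens to 85 mm and grips with 20 to 120 N. Pads are 22 mm wide; open, the fingers measure 114 mm over their backs; the gripper's body (76 mm by 85 mm) begins 54 mm behind the grasp point. The pads swing forward as they close: fully open they stand 13 mm farther back than shut.
Start: joints at [-1.246, 0.313, 0.046, 1.304, 0, 1.431], TCP at [0.258, -0.514, 0.231] pointing down, gripper open.
Joint ranges: [-2.76, 2.76], [-0.86, 1.69], [-1.03, 1.26], [-2.2, 2.34], [-1.47, 1.5], [-3.14, 3.14]. Speed limits (rad/s): [2.57, 2.57, 3.14, 3.14, 3.14, 3.14].

## Interface

Orientations are given as a unit quaternion [w, x, y, z].
In Python, from workcell import get_state, imaging, env, spotter gives the robot as it stands.
- The arm moves only by the tool play_rows, never from a script. Its argument "moves" is a list of rows, each an object with "claw": the finger opening in cm, from 0 to 8.54; "delta_pos": the shift along the tool's x, y, z in cm, a list of three; "twist": the turn about the tool's z in degrees. A call has 1 to 12 rows; each row is the pose to reach, as a shift and turn from the pose commanded when the call began, along the tool's axes at that moment; what a row does not reach only later rows make up. A row lasts 1/8 s, in which the tool goes at most 62.5 mm and 10.7 degrees, less where a joint would pass 70% of its speed; a pose out of reach is approached as far as the arm can. A call with a gripper value outside its range is refused whole. The fingers move at their own pace and stop on an object; "force" is the grip in N (left out, the last holds). Time passes only in rows, so rows that repeat a pose let the fingers close. It gives the time, the measured TCP pose, the force and the opening at its end, in the units of the state.
- get_state(): the state, without advancing time (a new reading comes with each control period).
- imaging.read_camera(name): name is "scene" or "top"; returns the picture (384x512x3 uint8, red, green, blue); there is no depth.
- imaging.camera_info(name): a dict with "fx", "fy", "cx", "cy" (pixels), "world_to_cam" (4x4, takes a point from world to camera coordinates). Camera axes: x right, y down, z forward; pixel columns grow to the right and rows downward; lengths in m; the calibration is good to about 2 mm. A picture is of the moment at which its call begins. camera_info takes no time and is no camera call.
- env.hand_in(): hands the job in, once; it reports no verdict.
Trained networks look in the newest picture that a camera, given by its name, has taken for a name from the list of things; names that differ only in an ending like _2 or _b are one class to them, and where a whole thing is asked for, a point or a joint stands for the part that bears it (a point fixed in the world has none). Each returns a list of dicts, best first, with "conf" (0 to 1); they miss things now and then, are a little off and sometimes report something else, mostly with a low value. They report only what shows in the picture. A call takes as long as a camera call. They do not tell look-alikes from the thing itself.
- spotter.spot_in(camera, query): "extent" ([left, top, right, bottom] in pixels, round what is visible of it).
The state is a dict: "clock": time; "joint_pos": joint angles; "qvel": joint speeds; "tau": joint torques, N m; "tcp_pos": TCP position; "orientation": TCP orientation; "wrist_force": force on the tool from outside, world axes, zero at the start; "ft_torque": the same for the moment, N m; "finger_gap": finger opening in m.
Only numpy, scipy, OpenCV 4.12 (cv2) and the standard library are available. Lean on these libraries where they do the work, as an engineer would, in place of code of your own. Each camera call takes 0.05 s, during which the arm holds its last target. There are 200 camera calls.

## Working session

There is one attempt and no reset: what is moved stays moved. The work goes in short steps, Python scripts to look and compute and a tool call to move; the robot and the scene stay as the last step left them, time stands still between calls to the robot, and variables do not carry over. Pictures are saved under pics/ and viewed, about 12 in all and at most 16, crops included, and the job is handed in when it is done.

Besides the shell and the picture viewer there is one more tool, called after "Call:" by a JSON object that holds its "api" and its "payload". play_rows: Moves the arm, as the interface text tells. Its arguments: {"type":"object","properties":{"moves":{"type":"array"},"force":{"type":"number"}},"required":["moves"]}

```bash
mkdir -p pics; cat > h.py <<'E'
import numpy as np, cv2
from workcell import get_state, imaging, env, spotter
def ray(cam,u,v,z):
    c=imaging.camera_info(cam); M=np.array(c["world_to_cam"]); R=M[:3,:3]; t=M[:3,3]
    d=R.T@np.array([(u-c["cx"])/c["fx"],(v-c["cy"])/c["fy"],1]); o=-R.T@t
    return o+d*(z-o[2])/d[2]
def proj(cam,p):
    c=imaging.camera_info(cam); M=np.array(c["world_to_cam"]); q=M[:3,:3]@np.array(p)+M[:3,3]
    return np.array([c["fx"]*q[0]/q[2]+c["cx"],c["fy"]*q[1]/q[2]+c["cy"]])
def snap(cam,name,crop=None,s=1):
    im=imaging.read_camera(cam)[...,::-1].copy()
    o=im if crop is None else im[crop[1]:crop[3],crop[0]:crop[2]]
    cv2.imwrite("pics/"+name,cv2.resize(o,None,fx=s,fy=s,interpolation=cv2.INTER_CUBIC)); return im
E
python3 - <<'E'
from h import *
a=snap("scene","s0.png",None,1.5);b=snap("top","t0.png",None,1.5)
H={"long":.05,"tall":.065,"short":.06,"tin":.068}
for n in ["tray","display"]+[p+k for k in H for p in("new_","front_")]:
    for d in spotter.spot_in("top",n)[:4]:
        e=d["extent"]; z=H.get(n.split("_")[-1],.025)
        print(n,round(d["conf"],2),np.round(e),ray("top",(e[0]+e[2])/2,(e[1]+e[3])/2,z).round(3))
s=get_state();print(s)
for c in("scene","top"):
    i=imaging.camera_info(c);print(c,i["fx"],np.round(i["world_to_cam"],3).tolist())
E
```

```text
tray 0.7 [137. 192. 249. 245.] [0.544 0.175 0.025]
display 0.69 [277. 152. 407. 272.] [ 0.571 -0.216  0.025]
new_long 0.92 [147. 193. 162. 242.] [0.544 0.27  0.05 ]
front_long 0.61 [287. 164. 308. 212.] [ 0.629 -0.095  0.05 ]
new_tall 0.81 [201. 198. 213. 243.] [0.54  0.133 0.065]
front_tall 0.77 [200. 131. 231. 174.] [0.712 0.117 0.065]
front_tall 0.63 [367. 160. 396. 202.] [ 0.651 -0.303  0.065]
new_short 0.84 [227. 203. 243. 237.] [0.545 0.062 0.06 ]
new_short 0.54 [171. 208. 187. 235.] [0.536 0.203 0.06 ]
front_short 0.97 [317. 167. 332. 204.] [ 0.637 -0.161  0.06 ]
new_tin 0.71 [144. 193. 162. 243.] [0.544 0.268 0.068]
new_tin 0.59 [170. 206. 182. 236.] [0.538 0.211 0.068]
front_tin 0.65 [339. 166. 364. 199.] [ 0.646 -0.228  0.068]
{'clock': 0.6, 'joint_pos': array([-1.24561389e+00,  3.13195065e-01,  4.60757122e-02,  1.30364469e+00,
        1.06374068e-05,  1.43120968e+00]), 'qvel': array([-0.00102509, -0.00083378,  0.00030894, -0.00067083, -0.00062273,
        0.001046  ]), 'tau': array([-1.43624484e-04, -4.80150855e+01,  2.98663795e+01,  3.14448380e-04,
       -1.39958643e-04, -5.65695927e-06]), 'tcp_pos': array([ 0.25772872, -0.51401572,  0.23131604]), 'orientation': array([1.55781470e-05, 9.73120005e-01, 2.30298623e-01, 6.79146995e-06]), 'wrist_force': array([ 0.11256307,  0.71228103, -0.37447673]), 'ft_torque': array([ 0.03853563, -0.00690034, -0.06396559]), 'finger_gap': 0.08556477177039411}
scene 475.6819809544481 [[-0.722, -0.691, 0.011, 0.454], [-0.39, 0.394, -0.832, 0.256], [0.571, -0.605, -0.554, 0.884], [0.0, 0.0, 0.0, 1.0]]
top 347.60636368589115 [[0.025, -1.0, -0.008, 0.013], [-0.999, -0.025, -0.02, 0.614], [0.02, 0.009, -1.0, 0.928], [0.0, 0.0, 0.0, 1.0]]
```

View pics/t0.png

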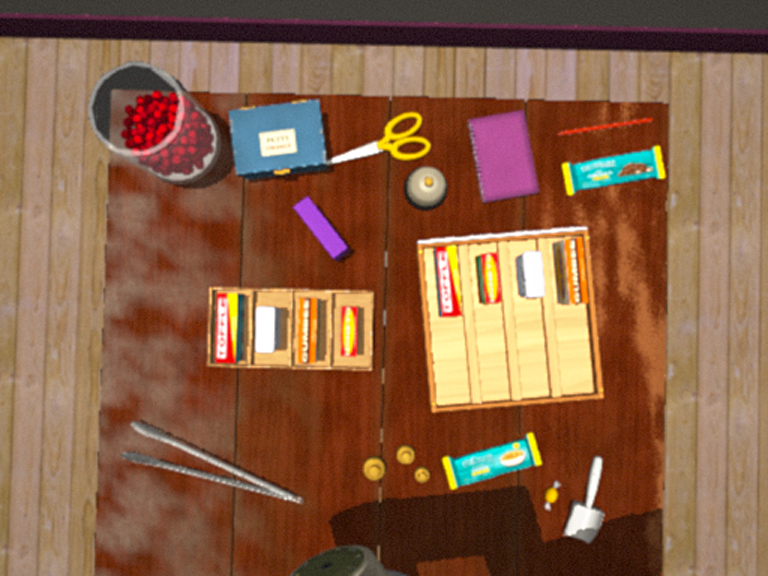

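View pics/s0.png

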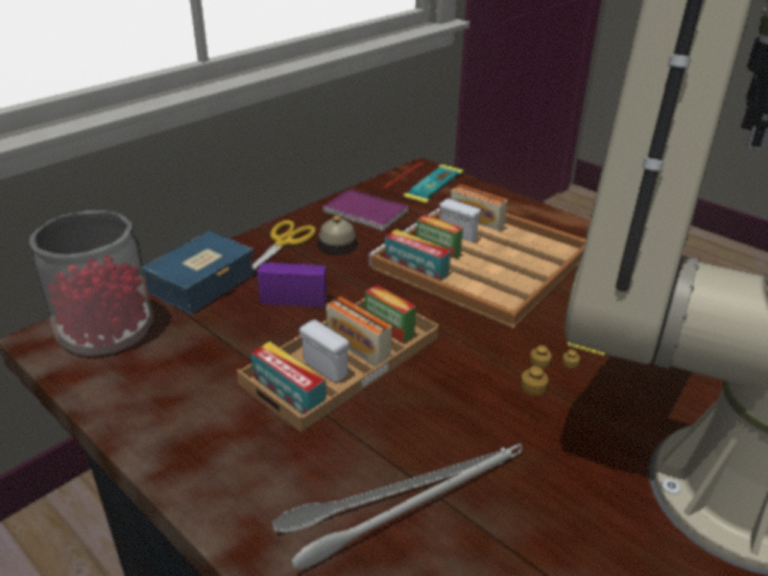

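```bash
python3 - <<'E'
from h import *
snap("top","t1.png",(130,120,420,280),2.7)
E
```

```text
(no output)
```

View pics/t1.png

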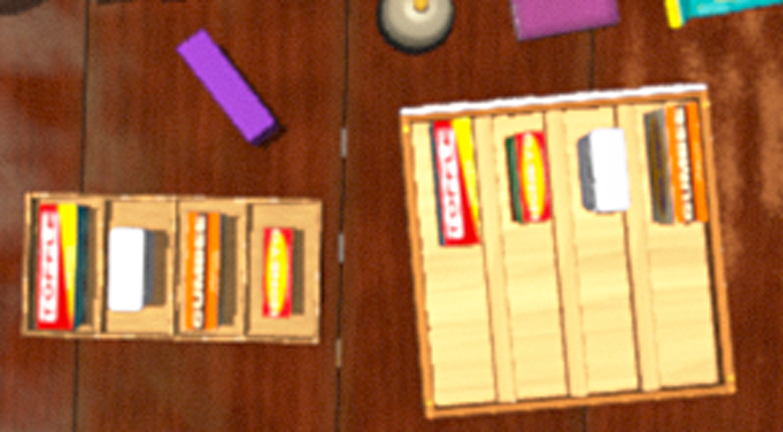

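The top picture shows the tray lanes left to right as long (crop 57,266), tin (127,269), tall (203,270) and short (280,272). The display's front row is long (455,182), short (530,176), tin (607,170) and tall (685,165). Look-alikes are the purple block at crop (228,87), the teal bars at the sides, and the front-row twins. The four in the tray match the descriptions.

Next I'll fit the poses of the tray and the display.

```bash
cat >> h.py <<'E'
def fit(px,pts):  # crop px -> planar pose fit
    W=np.array([ray("top",130+u/2.7,120+v/2.7,p[2])[:2] for (u,v),p in zip(px,pts)]); P=np.array(pts)[:,:2]
    A=P-P.mean(0);B=W-W.mean(0); th=np.arctan2((A[:,0]*B[:,1]-A[:,1]*B[:,0]).sum(),(A*B).sum())
    R=np.array([[np.cos(th),-np.sin(th)],[np.sin(th),np.cos(th)]]); t=W.mean(0)-R@P.mean(0)
    return th,t,(W-(P@R.T+t))
E
python3 - <<'E'
from h import *
b=lambda a,c,z:[(a/2,c/2,z),(a/2,-c/2,z),(-a/2,-c/2,z),(-a/2,c/2,z)]
for n,px,pts in [("tray",[(24,193),(322,199),(319,343),(22,337)],b(.138,.287,.025)),
 ("disp",[(402,110),(707,88),(733,390),(427,417)],b(.296,.301,.027)),
 ("long",[(40,203),(77,205),(74,329),(36,328)],b(.12,.035,.053)),
 ("tin",[(110,228),(147,229),(143,310),(107,310)],b(.077,.032,.071)),
 ("tall",[(189,212),(220,212),(215,328),(186,328)],b(.11,.03,.068)),
 ("short",[(266,228),(294,228),(291,316),(264,316)],b(.085,.028,.063)),
 ("f_long",[(433,122),(468,119),(480,243),(445,246)],b(.12,.035,.058)),
 ("f_tall",[(667,107),(696,104),(706,220),(678,222)],b(.11,.03,.073)),]:
    th,t,e=fit(px,pts); print(n,"yaw",np.degrees(th).round(1),"t",t.round(4),"err mm",np.abs(e*1000).max().round(1))
    R=np.array([[np.cos(th),-np.sin(th)],[np.sin(th),np.cos(th)]])
    if n in("tray","disp"):
        for y in(.105,.035,-.035,-.105): print("  lane",y,(R@[0 if n=="tray" else -.064,y]+t).round(4))
        if n=="disp": print((R@[.076,.105]+t).round(4),(R@[.076,-.105]+t).round(4))
E
```

```text
tray yaw 0.4 t [0.5411 0.1735] err mm 2.5
  lane 0.105 [0.5403 0.2785]
  lane 0.035 [0.5408 0.2085]
  lane -0.035 [0.5413 0.1385]
  lane -0.105 [0.5418 0.0685]
disp yaw 6.0 t [ 0.5677 -0.2103] err mm 2.6
  lane 0.105 [ 0.4931 -0.1126]
  lane 0.035 [ 0.5004 -0.1822]
  lane -0.035 [ 0.5077 -0.2518]
  lane -0.105 [ 0.5151 -0.3215]
[ 0.6323 -0.098 ] [ 0.6543 -0.3068]
long yaw 0.1 t [0.5415 0.2775] err mm 1.7
tin yaw -0.5 t [0.5414 0.2073] err mm 1.4
tall yaw -0.2 t [0.5424 0.1374] err mm 1.6
short yaw 0.0 t [0.5421 0.0668] err mm 1.8
f_long yaw 6.8 t [ 0.6301 -0.0976] err mm 1.7
f_tall yaw 6.2 t [ 0.6526 -0.3072] err mm 2.3
```

Call:
{"api": "play_rows", "payload": {"moves": [{"claw": 6,"delta_pos": [5,-3.8,0],"twist": -10},{"claw": 6,"delta_pos": [10,-7.6,0],"twist": -20},{"claw": 6,"delta_pos": [15,-11.4,0],"twist": -30},{"claw": 6,"delta_pos": [20,-15.2,0],"twist": -40},{"claw": 6,"delta_pos": [25,-19,0],"twist": -50},{"claw": 6,"delta_pos": [30,-23,0],"twist": -60},{"claw": 6,"delta_pos": [35,-27,0],"twist": -70},{"claw": 6,"delta_pos": [40,-31,0],"twist": -80},{"claw": 6,"delta_pos": [45,-35,0],"twist": -90},{"claw": 6,"delta_pos": [51.5,-39.3,0],"twist": -100},{"claw": 6,"delta_pos": [51.5,-39.3,0],"twist": -110},{"claw": 6,"delta_pos": [51.5,-39.3,0],"twist": -120}], "force": 35}}

```text
clock: 2.15
tcp_pos: [0.5427, 0.0702, 0.2309]
orientation: [0.0, 0.283, 0.959, 0.0]
wrist_force: [-0.5, -0.3, -0.3]
finger_gap: 0.0598
```

Call:
{"api": "play_rows", "payload": {"moves": [{"claw": 5.5,"delta_pos": [0,0,0],"twist": -10},{"claw": 5.5,"delta_pos": [0,0,0],"twist": -20},{"claw": 5.5,"delta_pos": [0,0,0],"twist": -30},{"claw": 5.5,"delta_pos": [0,0,0],"twist": -33.4},{"claw": 5.5,"delta_pos": [0,0,0],"twist": -33.4},{"claw": 5.5,"delta_pos": [0,0,0],"twist": -33.4}]}}

```text
clock: 2.9
tcp_pos: [0.542, 0.0681, 0.2313]
orientation: [0.0, 0.0, 1.0, -0.0]
wrist_force: [-0.1, -0.5, 0.4]
finger_gap: 0.0553
```

Call:
{"api": "play_rows", "payload": {"moves": [{"claw": 5.5,"delta_pos": [0,0,5],"twist": 0},{"claw": 5.5,"delta_pos": [0,0,10],"twist": 0},{"claw": 5.5,"delta_pos": [0,0,14.5],"twist": 0},{"claw": 5.5,"delta_pos": [0,0,14.5],"twist": 0}]}}

```text
clock: 3.4
tcp_pos: [0.5386, 0.0681, 0.0831]
orientation: [-0.004, 0.0, 1.0, 0.0]
wrist_force: [-0.5, 0.2, 0.7]
finger_gap: 0.0551
```

```bash
python3 - <<'E'
from h import *
snap("scene","s1.png",(130,130,330,300),3.5)
E
```

```text
(no output)
```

View pics/s1.png

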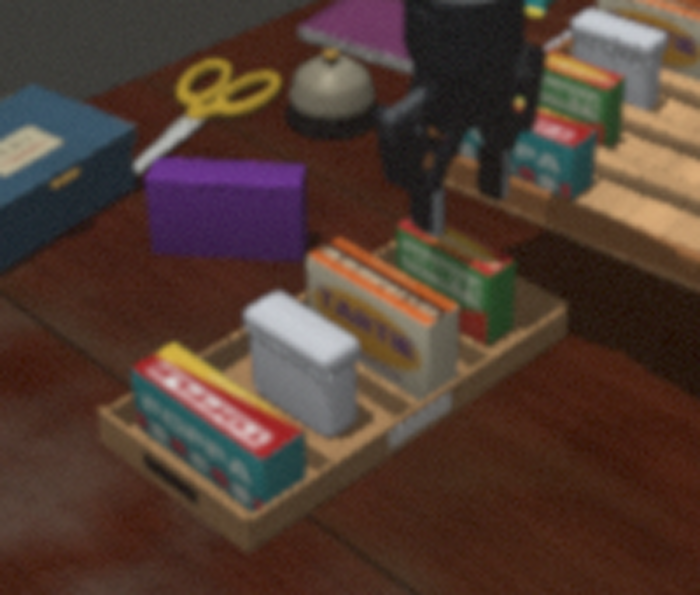

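The fingers straddle the short carton: left finger at about (432,215), right behind it at (492,190).

Call:
{"api": "play_rows", "payload": {"moves": [{"claw": 5.5,"delta_pos": [0,0,2.5],"twist": 0},{"claw": 5.5,"delta_pos": [0,0,5.2],"twist": 0},{"claw": 5.5,"delta_pos": [0,0,5.2],"twist": 0},{"claw": 2,"delta_pos": [0,0,5.2],"twist": 0},{"claw": 2,"delta_pos": [0,0,5.2],"twist": 0},{"claw": 2,"delta_pos": [0,0,5.2],"twist": 0},{"claw": 2,"delta_pos": [0,0,5.2],"twist": 0},{"claw": 2,"delta_pos": [0,0,5.2],"twist": 0}]}}

```text
clock: 4.45
tcp_pos: [0.5439, 0.0681, 0.0366]
orientation: [0.002, -0.0, 1.0, -0.0]
wrist_force: [-0.1, 0.3, 6.2]
finger_gap: 0.0276
```

Call:
{"api": "play_rows", "payload": {"moves": [{"claw": 2,"delta_pos": [0,0,-3],"twist": 0},{"claw": 2,"delta_pos": [0,0,-7],"twist": 0},{"claw": 2,"delta_pos": [0,0,-11],"twist": 0},{"claw": 2,"delta_pos": [0.5,-4,-12],"twist": -1},{"claw": 2,"delta_pos": [1.5,-9,-12],"twist": -2},{"claw": 2,"delta_pos": [2.5,-14,-12],"twist": -4},{"claw": 2,"delta_pos": [3.5,-19,-12],"twist": -6},{"claw": 2,"delta_pos": [4.2,-23,-12],"twist": -6},{"claw": 2,"delta_pos": [4.2,-25,-12],"twist": -6},{"claw": 2,"delta_pos": [4.2,-25,-12],"twist": -6},{"claw": 2,"delta_pos": [4.2,-25,-12],"twist": -6}]}}

```text
clock: 5.82
tcp_pos: [0.5002, -0.1809, 0.1544]
orientation: [-0.0, -0.053, 0.999, 0.0]
wrist_force: [0.8, 0.5, -0.6]
finger_gap: 0.0272
```

```bash
python3 - <<'E'
from h import *
print(get_state()["tcp_pos"],get_state()["finger_gap"])
snap("scene","s2.png",(180,90,420,270),3.2)
E
```

```text
[ 0.50019406 -0.18094681  0.15436469] 0.027156685996839444
```

View pics/s2.png

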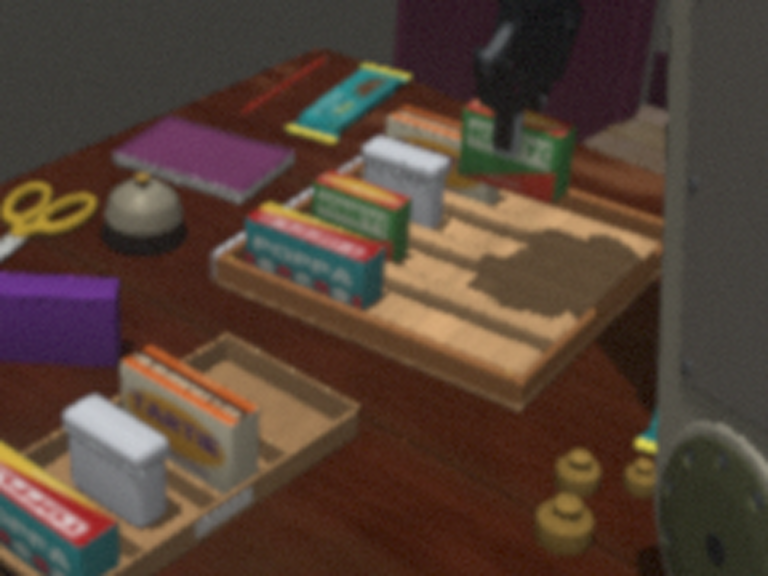

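The short carton is held level over the display at crop (515,150).

Call:
{"api": "play_rows", "payload": {"moves": [{"claw": 2,"delta_pos": [0,0,4],"twist": 0},{"claw": 2,"delta_pos": [0,0,8],"twist": 0},{"claw": 2,"delta_pos": [0,0,10],"twist": 0},{"claw": 2,"delta_pos": [0,0,11.1],"twist": 0},{"claw": 2,"delta_pos": [0,0,11.1],"twist": 0},{"claw": 2,"delta_pos": [0,0,11.1],"twist": 0}]}}

```text
clock: 6.62
tcp_pos: [0.5008, -0.1819, 0.0441]
orientation: [0.001, -0.053, 0.999, -0.0]
wrist_force: [0.1, -0.7, -0.4]
finger_gap: 0.0276
```

Call:
{"api": "play_rows", "payload": {"moves": [{"claw": 2,"delta_pos": [0,0,0.2],"twist": 0},{"claw": 2,"delta_pos": [0,0,0.2],"twist": 0},{"claw": 5.2,"delta_pos": [0,0,0.2],"twist": 0},{"claw": 5.2,"delta_pos": [0,0,0.2],"twist": 0},{"claw": 5.2,"delta_pos": [0,0,0.2],"twist": 0},{"claw": 5.2,"delta_pos": [0,0,-4],"twist": 0},{"claw": 5.2,"delta_pos": [0,0,-9],"twist": 0},{"claw": 5.5,"delta_pos": [0,0,-14],"twist": 0},{"claw": 5.5,"delta_pos": [0,0,-14],"twist": 0}]}}

```text
clock: 7.75
tcp_pos: [0.5027, -0.1833, 0.1879]
orientation: [0.004, -0.053, 0.999, -0.002]
wrist_force: [-0.1, -0.1, -0.6]
finger_gap: 0.0549
```

Call:
{"api": "play_rows", "payload": {"moves": [{"claw": 5.5,"delta_pos": [-1,5,0],"twist": 1},{"claw": 5.5,"delta_pos": [-2,10,0],"twist": 2},{"claw": 5.5,"delta_pos": [-3.5,15,0],"twist": 3},{"claw": 5.5,"delta_pos": [-5,20,0],"twist": 4},{"claw": 5.5,"delta_pos": [-6,25,0],"twist": 5},{"claw": 5.5,"delta_pos": [-7.5,30,0],"twist": 6},{"claw": 5.5,"delta_pos": [-7.5,31.4,0],"twist": 6},{"claw": 5.5,"delta_pos": [-7.5,31.4,3],"twist": 6},{"claw": 5.5,"delta_pos": [-7.5,31.4,7],"twist": 6},{"claw": 5.5,"delta_pos": [-7.5,31.4,8.5],"twist": 6},{"claw": 5.5,"delta_pos": [-7.5,31.4,8.5],"twist": 6}]}}

```text
clock: 9.12
tcp_pos: [0.5406, 0.1375, 0.0972]
orientation: [-0.001, 0.0, 1.0, -0.0]
wrist_force: [0.9, -0.0, -0.7]
finger_gap: 0.055
```

```bash
python3 - <<'E'
from h import *
a=snap("scene","a.png",(180,90,420,270),2.2); b=imaging.read_camera("top")[...,::-1]
s=cv2.resize(b[120:280,130:420],None,fx=2.7,fy=2.7,interpolation=cv2.INTER_CUBIC)
t=cv2.resize(a[100:270,130:400],None,fx=1.0,fy=1.0)
o=np.zeros((600,783,3),np.uint8); o[:s.shape[0]]=s; o[432:600,:270]=t[:168]
cv2.imwrite("pics/c3.png",o)
E
```

```text
(no output)
```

View pics/c3.png

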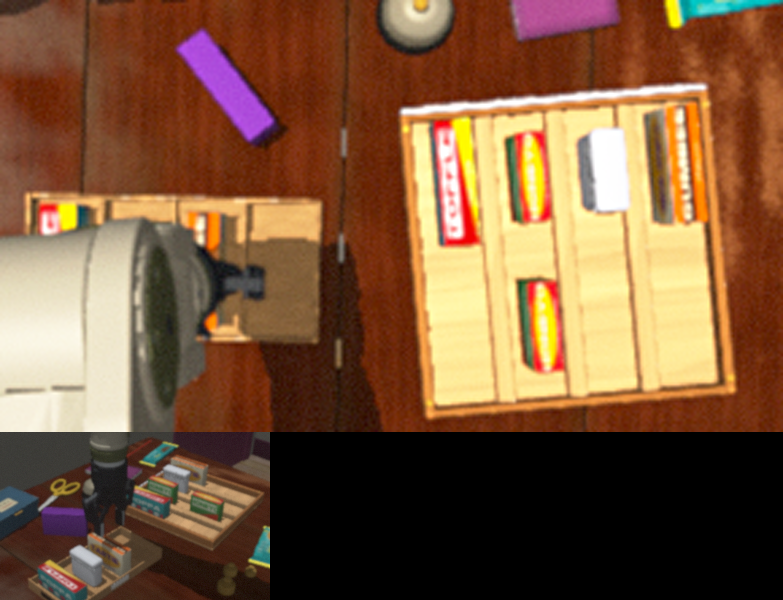

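The short carton stands squarely in its lane at crop (542,325), behind its twin at (530,176). Next is the tall carton.

Call:
{"api": "play_rows", "payload": {"moves": [{"claw": 5.5,"delta_pos": [0,0,3],"twist": 0},{"claw": 5.5,"delta_pos": [0,0,6.2],"twist": 0},{"claw": 5.5,"delta_pos": [0,0,6.2],"twist": 0},{"claw": 2,"delta_pos": [0,0,6.2],"twist": 0},{"claw": 2,"delta_pos": [0,0,6.2],"twist": 0},{"claw": 2,"delta_pos": [0,0,6.2],"twist": 0},{"claw": 2,"delta_pos": [0,0,6.2],"twist": 0},{"claw": 2,"delta_pos": [0,0,6.2],"twist": 0}]}}

```text
clock: 10.22
tcp_pos: [0.5435, 0.1383, 0.0384]
orientation: [0.002, -0.0, 1.0, 0.0]
wrist_force: [-0.8, -0.4, 6.8]
finger_gap: 0.0297
```

Call:
{"api": "play_rows", "payload": {"moves": [{"claw": 2,"delta_pos": [0,0,-3],"twist": 0},{"claw": 2,"delta_pos": [0,0,-7],"twist": 0},{"claw": 2,"delta_pos": [0,0,-11],"twist": 0},{"claw": 2,"delta_pos": [0,-4,-12],"twist": 0},{"claw": 2,"delta_pos": [0.5,-9,-12],"twist": -1},{"claw": 2,"delta_pos": [1,-15,-12],"twist": -2},{"claw": 2,"delta_pos": [1.5,-21,-12],"twist": -3},{"claw": 2,"delta_pos": [1.5,-27,-12],"twist": -4},{"claw": 2,"delta_pos": [2,-33,-12],"twist": -5},{"claw": 2,"delta_pos": [2.6,-39,-12],"twist": -6},{"claw": 2,"delta_pos": [2.6,-44,-12],"twist": -6},{"claw": 2,"delta_pos": [2.6,-46,-12],"twist": -6}]}}

```text
clock: 11.72
tcp_pos: [0.5156, -0.3249, 0.1567]
orientation: [0.0, -0.051, 0.999, -0.001]
wrist_force: [0.9, -0.3, -0.8]
finger_gap: 0.0296
```

Call:
{"api": "play_rows", "payload": {"moves": [{"claw": 2,"delta_pos": [0,0,0],"twist": 0},{"claw": 2,"delta_pos": [0,0,4],"twist": 0},{"claw": 2,"delta_pos": [0,0,8],"twist": 0},{"claw": 2,"delta_pos": [0,0,10],"twist": 0},{"claw": 2,"delta_pos": [0,0,11.2],"twist": 0},{"claw": 2,"delta_pos": [0,0,11.2],"twist": 0},{"claw": 2,"delta_pos": [0,0,11.2],"twist": 0}]}}

```text
clock: 12.6
tcp_pos: [0.5166, -0.3215, 0.0452]
orientation: [0.001, -0.053, 0.999, -0.0]
wrist_force: [0.2, 0.3, -0.3]
finger_gap: 0.0294
```

Call:
{"api": "play_rows", "payload": {"moves": [{"claw": 2,"delta_pos": [0,0,0.2],"twist": 0},{"claw": 2,"delta_pos": [0,0,0.2],"twist": 0},{"claw": 5.2,"delta_pos": [0,0,0.2],"twist": 0},{"claw": 5.2,"delta_pos": [0,0,0.2],"twist": 0},{"claw": 5.2,"delta_pos": [0,0,0.2],"twist": 0},{"claw": 5.2,"delta_pos": [0,0,-4],"twist": 0},{"claw": 5.2,"delta_pos": [0,0,-9],"twist": 0},{"claw": 5.5,"delta_pos": [0,0,-14],"twist": 0},{"claw": 5.5,"delta_pos": [0,0,-14],"twist": 0}]}}

```text
clock: 13.72
tcp_pos: [0.5181, -0.3237, 0.1894]
orientation: [0.003, -0.053, 0.999, -0.003]
wrist_force: [0.2, -0.7, -1.0]
finger_gap: 0.0548
```

Call:
{"api": "play_rows", "payload": {"moves": [{"claw": 5.5,"delta_pos": [-1,5,0],"twist": 0},{"claw": 5.5,"delta_pos": [-2,11,0],"twist": 1},{"claw": 5.5,"delta_pos": [-3,17,0],"twist": 2},{"claw": 5.5,"delta_pos": [-4,23,0],"twist": 3},{"claw": 5.5,"delta_pos": [-5,29,0],"twist": 4},{"claw": 5.5,"delta_pos": [-6,35,0],"twist": 5},{"claw": 5.5,"delta_pos": [-7,41,0],"twist": 6},{"claw": 5.5,"delta_pos": [-8,47,0],"twist": 6},{"claw": 5.5,"delta_pos": [-8.1,51,0],"twist": 6},{"claw": 5.5,"delta_pos": [-8.1,52.4,0],"twist": 6},{"claw": 5.5,"delta_pos": [-8.1,52.4,4],"twist": 6},{"claw": 5.5,"delta_pos": [-8.1,52.4,7],"twist": 6}]}}

```text
clock: 15.22
tcp_pos: [0.5408, 0.2071, 0.1124]
orientation: [-0.001, -0.0, 1.0, -0.0]
wrist_force: [-0.2, 0.0, 0.2]
finger_gap: 0.0549
```

Call:
{"api": "play_rows", "payload": {"moves": [{"claw": 5.5,"delta_pos": [0,0,0],"twist": 0},{"claw": 5.5,"delta_pos": [0,0,1.5],"twist": 0}]}}

```text
clock: 15.48
tcp_pos: [0.5431, 0.2075, 0.1006]
orientation: [0.002, 0.0, 1.0, 0.0]
wrist_force: [0.2, 0.2, 0.1]
finger_gap: 0.055
```

```bash
python3 - <<'E'
from h import *
print(get_state()["tcp_pos"])
a=imaging.read_camera("scene")[...,::-1]; b=imaging.read_camera("top")[...,::-1]
z=lambda i,x0,y0,x1,y1,w,h: cv2.resize(i[y0:y1,x0:x1],(w,h),interpolation=cv2.INTER_CUBIC)
o=np.hstack([z(b,270,140,420,280,390,364),z(a,130,130,280,270,390,364)])
cv2.imwrite("pics/c4.png",o)
E
```

```text
[0.54306406 0.20748611 0.10061313]
```

View pics/c4.png

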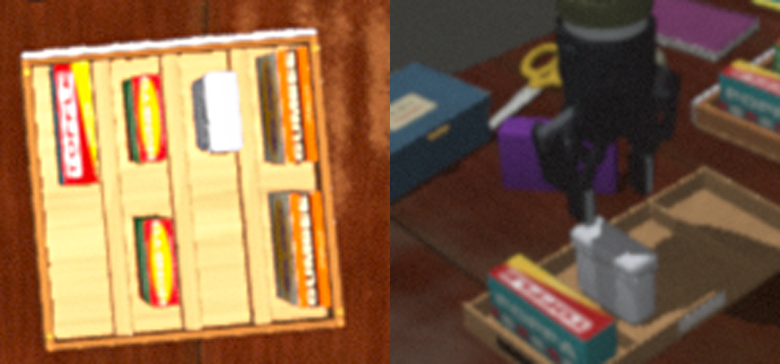

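The tall carton stands in its lane at crop (300,250), and the fingers straddle the tin at (612,270). Next is the tin grasp.

Call:
{"api": "play_rows", "payload": {"moves": [{"claw": 5.5,"delta_pos": [0,0,3],"twist": 0},{"claw": 5.5,"delta_pos": [0,0,6.1],"twist": 0},{"claw": 5.5,"delta_pos": [0,0,6.1],"twist": 0},{"claw": 2,"delta_pos": [0,0,6.1],"twist": 0},{"claw": 2,"delta_pos": [0,0,6.1],"twist": 0},{"claw": 2,"delta_pos": [0,0,6.1],"twist": 0},{"claw": 2,"delta_pos": [0,0,6.1],"twist": 0},{"claw": 2,"delta_pos": [0,0,6.1],"twist": 0}]}}

```text
clock: 16.58
tcp_pos: [0.5429, 0.2082, 0.0401]
orientation: [0.002, -0.0, 1.0, 0.0]
wrist_force: [-0.7, -0.2, 6.1]
finger_gap: 0.0314
```

Call:
{"api": "play_rows", "payload": {"moves": [{"claw": 2,"delta_pos": [0,0,-2],"twist": 0},{"claw": 2,"delta_pos": [0,0,-4],"twist": 0},{"claw": 2,"delta_pos": [0,0,-8],"twist": 0},{"claw": 2,"delta_pos": [0,0,-12],"twist": 0},{"claw": 2,"delta_pos": [0,0,-12],"twist": 0}]}}

```text
clock: 17.2
tcp_pos: [0.5438, 0.2084, 0.1622]
orientation: [0.004, -0.0, 1.0, 0.001]
wrist_force: [-0.4, -0.4, -1.5]
finger_gap: 0.0315
```

```bash
python3 - <<'E'
from h import *
snap("scene","s5.png",(130,90,300,270),2.5)
E
```

```text
(no output)
```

View pics/s5.png

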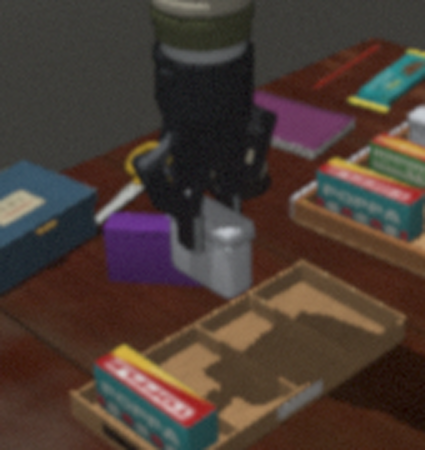

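The whole tin is held, at (212,245).

Call:
{"api": "play_rows", "payload": {"moves": [{"claw": 2,"delta_pos": [0,-4,0],"twist": 0},{"claw": 2,"delta_pos": [0.5,-9,0],"twist": -1},{"claw": 2,"delta_pos": [1,-15,0],"twist": -2},{"claw": 2,"delta_pos": [1.5,-21,0],"twist": -3},{"claw": 2,"delta_pos": [2,-27,0],"twist": -4},{"claw": 2,"delta_pos": [2.5,-33,0],"twist": -5},{"claw": 2,"delta_pos": [3,-39,0],"twist": -6},{"claw": 2,"delta_pos": [3.3,-44,0],"twist": -6},{"claw": 2,"delta_pos": [3.3,-46,0],"twist": -6},{"claw": 2,"delta_pos": [3.3,-46,0],"twist": -6}]}}

```text
clock: 18.5
tcp_pos: [0.5079, -0.2527, 0.1569]
orientation: [-0.001, -0.052, 0.999, 0.001]
wrist_force: [0.4, -0.2, -1.1]
finger_gap: 0.0313
```

Call:
{"api": "play_rows", "payload": {"moves": [{"claw": 2,"delta_pos": [0,0,0],"twist": 0},{"claw": 2,"delta_pos": [0,0,4],"twist": 0},{"claw": 2,"delta_pos": [0,0,8],"twist": 0},{"claw": 2,"delta_pos": [0,0,10],"twist": 0},{"claw": 2,"delta_pos": [0,0,11.2],"twist": 0},{"claw": 2,"delta_pos": [0,0,11.2],"twist": 0},{"claw": 2,"delta_pos": [0,0,11.2],"twist": 0}]}}

```text
clock: 19.38
tcp_pos: [0.5094, -0.2519, 0.0471]
orientation: [0.001, -0.053, 0.999, -0.0]
wrist_force: [-1.0, -0.4, -1.0]
finger_gap: 0.0313
```

Call:
{"api": "play_rows", "payload": {"moves": [{"claw": 2,"delta_pos": [0,0,0.2],"twist": 0},{"claw": 2,"delta_pos": [0,0,0.2],"twist": 0},{"claw": 5.2,"delta_pos": [0,0,0.2],"twist": 0},{"claw": 5.2,"delta_pos": [0,0,0.2],"twist": 0},{"claw": 5.2,"delta_pos": [0,0,0.2],"twist": 0},{"claw": 5.2,"delta_pos": [0,0,-4],"twist": 0},{"claw": 5.2,"delta_pos": [0,0,-9],"twist": 0},{"claw": 5.5,"delta_pos": [0,0,-14],"twist": 0},{"claw": 5.5,"delta_pos": [0,0,-14],"twist": 0}]}}

```text
clock: 20.5
tcp_pos: [0.5111, -0.2538, 0.1911]
orientation: [0.004, -0.053, 0.999, -0.003]
wrist_force: [0.7, -0.1, 0.7]
finger_gap: 0.055
```

Call:
{"api": "play_rows", "payload": {"moves": [{"claw": 5.8,"delta_pos": [-1,5,0],"twist": 0},{"claw": 5.8,"delta_pos": [-2,11,0],"twist": 1},{"claw": 5.8,"delta_pos": [-3,17,0],"twist": 2},{"claw": 5.8,"delta_pos": [-4,23,0],"twist": 3},{"claw": 5.8,"delta_pos": [-5,29,0],"twist": 4},{"claw": 5.8,"delta_pos": [-6,35,0],"twist": 5},{"claw": 5.8,"delta_pos": [-7,41,0],"twist": 6},{"claw": 5.8,"delta_pos": [-8,47,0],"twist": 6},{"claw": 5.8,"delta_pos": [-8.8,51,0],"twist": 6},{"claw": 5.8,"delta_pos": [-8.8,52.4,0],"twist": 6},{"claw": 5.8,"delta_pos": [-8.8,52.4,4],"twist": 6},{"claw": 5.8,"delta_pos": [-8.8,52.4,8],"twist": 6}]}}

```text
clock: 22.0
tcp_pos: [0.541, 0.2776, 0.1051]
orientation: [0.0, -0.0, 1.0, -0.0]
wrist_force: [-0.1, -0.0, -1.5]
finger_gap: 0.0579
```

Call:
{"api": "play_rows", "payload": {"moves": [{"claw": 5.8,"delta_pos": [0,0,2],"twist": 0},{"claw": 5.8,"delta_pos": [0,0,2],"twist": 0}]}}

```text
clock: 22.25
tcp_pos: [0.5391, 0.2764, 0.0837]
orientation: [-0.003, 0.0, 1.0, -0.001]
wrist_force: [0.0, -0.6, 0.2]
finger_gap: 0.058
```

```bash
python3 - <<'E'
from h import *
print(get_state()["tcp_pos"])
a=imaging.read_camera("scene")[...,::-1]; b=imaging.read_camera("top")[...,::-1]
z=lambda i,x0,y0,x1,y1,w,h: cv2.resize(i[y0:y1,x0:x1],(w,h),interpolation=cv2.INTER_CUBIC)
o=np.hstack([z(b,270,140,420,280,390,364),z(a,130,130,280,270,390,364)])
cv2.imwrite("pics/c6.png",o)
E
```

```text
[0.53914075 0.27642005 0.08374808]
```

View pics/c6.png

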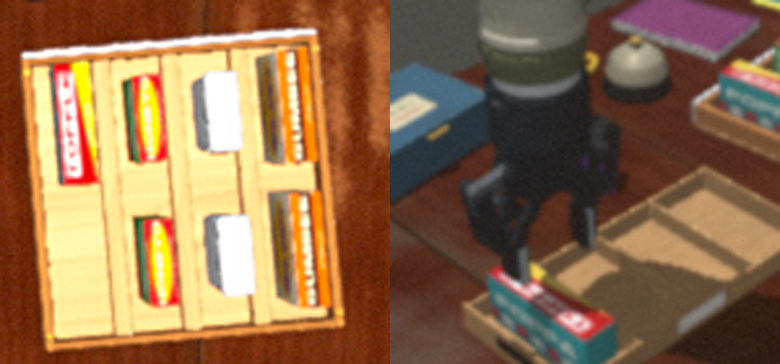

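The tin stands at crop (230,255), and the fingers straddle the long carton at (552,315). I'll narrow the fingers to stay clear of the tray's side wall.

Call:
{"api": "play_rows", "payload": {"moves": [{"claw": 5.0,"delta_pos": [0,0,0],"twist": 0},{"claw": 5.0,"delta_pos": [0,0,2],"twist": 0},{"claw": 5.0,"delta_pos": [0,0,4],"twist": 0},{"claw": 5.0,"delta_pos": [0,0,5.8],"twist": 0},{"claw": 5.0,"delta_pos": [0,0,5.8],"twist": 0},{"claw": 2.5,"delta_pos": [0,0,5.8],"twist": 0},{"claw": 2.5,"delta_pos": [0,0,5.8],"twist": 0},{"claw": 2.5,"delta_pos": [0,0,5.8],"twist": 0},{"claw": 2.5,"delta_pos": [0,0,5.8],"twist": 0},{"claw": 2.5,"delta_pos": [0,0,5.8],"twist": 0}]}}

```text
clock: 23.6
tcp_pos: [0.5421, 0.2785, 0.0296]
orientation: [0.001, -0.0, 1.0, 0.0]
wrist_force: [-0.7, -0.7, 6.9]
finger_gap: 0.034
```

Call:
{"api": "play_rows", "payload": {"moves": [{"claw": 2.5,"delta_pos": [0,0,-2],"twist": 0},{"claw": 2.5,"delta_pos": [0,0,-4],"twist": 0},{"claw": 2.5,"delta_pos": [0,0,-8],"twist": 0},{"claw": 2.5,"delta_pos": [0,0,-12],"twist": 0},{"claw": 2.5,"delta_pos": [0,0,-12],"twist": 0}]}}

```text
clock: 24.22
tcp_pos: [0.5434, 0.279, 0.152]
orientation: [0.003, -0.0, 1.0, 0.001]
wrist_force: [0.2, 0.2, -0.6]
finger_gap: 0.0345
```

Call:
{"api": "play_rows", "payload": {"moves": [{"claw": 2.5,"delta_pos": [0.5,-4,0],"twist": 0},{"claw": 2.5,"delta_pos": [1,-9,0],"twist": -1},{"claw": 2.5,"delta_pos": [2,-15,0],"twist": -2},{"claw": 2.5,"delta_pos": [3,-21,0],"twist": -3},{"claw": 2.5,"delta_pos": [4,-27,0],"twist": -4},{"claw": 2.5,"delta_pos": [4.8,-33,0],"twist": -5},{"claw": 2.5,"delta_pos": [4.8,-37,0],"twist": -6},{"claw": 2.5,"delta_pos": [4.8,-39.1,0],"twist": -6},{"claw": 2.5,"delta_pos": [4.8,-39.1,0],"twist": -6},{"claw": 2.5,"delta_pos": [4.8,-39.1,0],"twist": -6}]}}

```text
clock: 25.48
tcp_pos: [0.4927, -0.1121, 0.1475]
orientation: [-0.001, -0.053, 0.999, 0.001]
wrist_force: [-0.3, 0.1, -0.8]
finger_gap: 0.0341
```

Call:
{"api": "play_rows", "payload": {"moves": [{"claw": 2.5,"delta_pos": [0,0,4],"twist": 0},{"claw": 2.5,"delta_pos": [0,0,6],"twist": 0},{"claw": 2.5,"delta_pos": [0,0,6],"twist": 0}]}}

```text
clock: 25.85
tcp_pos: [0.4917, -0.111, 0.0866]
orientation: [-0.002, -0.054, 0.999, 0.001]
wrist_force: [-0.4, -0.7, -0.2]
finger_gap: 0.0344
```

```bash
python3 - <<'E'
from h import *
snap("scene","s7.png",(230,90,390,230),4)
E
```

```text
(no output)
```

View pics/s7.png

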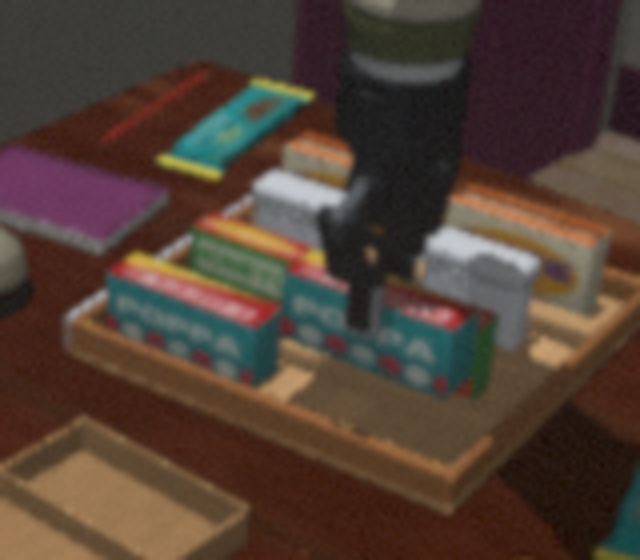

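The long carton hovers level above its lane at (380,325), clear of its neighbours. I'll lower and release it.

Call:
{"api": "play_rows", "payload": {"moves": [{"claw": 2.5,"delta_pos": [0,0,2],"twist": 0},{"claw": 2.5,"delta_pos": [0,0,4],"twist": 0},{"claw": 2.5,"delta_pos": [0,0,5.2],"twist": 0},{"claw": 2.5,"delta_pos": [0,0,5.4],"twist": 0},{"claw": 2.5,"delta_pos": [0,0,5.4],"twist": 0},{"claw": 2.5,"delta_pos": [0,0,5.4],"twist": 0}]}}

```text
clock: 26.65
tcp_pos: [0.494, -0.1131, 0.035]
orientation: [0.001, -0.053, 0.999, -0.0]
wrist_force: [0.1, 0.0, -0.3]
finger_gap: 0.0345
```

Call:
{"api": "play_rows", "payload": {"moves": [{"claw": 5.2,"delta_pos": [0,0,0],"twist": 0},{"claw": 5.2,"delta_pos": [0,0,0],"twist": 0},{"claw": 5.2,"delta_pos": [0,0,0],"twist": 0},{"claw": 5.2,"delta_pos": [0,0,-4],"twist": 0},{"claw": 5.2,"delta_pos": [0,0,-9],"twist": 0},{"claw": 5.5,"delta_pos": [0,0,-14],"twist": 0},{"claw": 5.5,"delta_pos": [0,6,-14],"twist": 0},{"claw": 5.5,"delta_pos": [0,12,-14],"twist": 0},{"claw": 5.5,"delta_pos": [0,18,-14],"twist": 0},{"claw": 5.5,"delta_pos": [0,24,-14],"twist": 0},{"claw": 5.5,"delta_pos": [0,30,-14],"twist": 0},{"claw": 5.5,"delta_pos": [0,30,-14],"twist": 0}]}}

```text
clock: 28.15
tcp_pos: [0.4608, 0.1891, 0.1743]
orientation: [0.0, -0.056, 0.998, 0.0]
wrist_force: [0.2, 0.4, -0.5]
finger_gap: 0.0549
```

```bash
python3 - <<'E'
from h import *
a=imaging.read_camera("scene")[...,::-1]; b=imaging.read_camera("top")[...,::-1]
z=lambda i,x0,y0,x1,y1,w,h: cv2.resize(i[y0:y1,x0:x1],(w,h),interpolation=cv2.INTER_CUBIC)
o=np.hstack([z(b,270,140,420,280,390,364),z(a,240,90,390,230,390,364)])
cv2.imwrite("pics/c8.png",o)
E
```

```text
(no output)
```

View pics/c8.png

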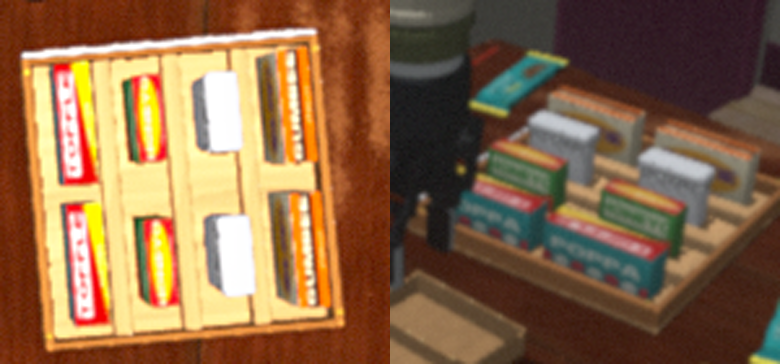

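All four stand in line behind their twins, and the front row is unchanged (crop (75,122), (145,117), (222,110), (288,107)). Handing in.

```bash
python3 -c "
from h import *
print(env.hand_in())"
```

```text
the job is handed in; nothing more can be done
None
```

I moved all four articles from the tray into the display and handed the job in at about 28 s of the 99 s allowed; no verdict is reported at hand-in.

- **Final positions:** the last top and scene pictures show the back row as long, short, tin, tall, left to right, matching the front row. Each stands upright, along its lane and on the robot's side of its twin.
- **Front row:** it looked unmoved in the before and after pictures. I checked this by eye and did not re-measure the final poses.
- **Grip and contact:** finger gaps matched the article thicknesses in every grasp. No wrist-force reading at the end of a move passed about 7 N, and the gripper was clear of everything at hand-in.
- **Failed checks:** none failed or disagreed. The network detections were noisy for the look-alikes, so I took the positions from picture corners instead; those agreed with the known tray and display geometry to within about 3 mm.

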